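# Seat the three-footed measuring head on the analyser

### The arm

A 6-joint arm with a two-finger parallel gripper is mounted at the origin on the work surface. World frame = base frame: x ahead of the robot, y to its left, z up, the work surface at z = 0. Lengths are in m, angles in rad, forces in N, time in s.
With the tool pointing down it reaches from about 0.275 to 0.725 m from the base axis. Payload 15.9 kg.
Tool frame: the origin (TCP) lies at the very end of the fingers, on their centre line; the grasp point (between the pads) lies 19 mm behind it; z points along the fingers, y is the line along which they close (so a half turn about z gives the same grasp; the last joint's range is limited). The gripper opens to 85 mm and grips with 20 to 120 N. Pads are 22 mm wide; open, the fingers measure 114 mm over their backs; the gripper's body (76 mm by 85 mm) begins 54 mm behind the grasp point. The pads swing forward as they close: fully open they stand 13 mm farther back than shut.
Start: joints at [-1.262, 0.213, -0.034, 1.323, 0, 1.571], TCP at [0.152, -0.476, 0.231] pointing down, gripper open.
Joint ranges: [-2.98, 2.98], [-0.74, 1.72], [-1.14, 1.35], [-2.1, 2.04], [-1.57, 1.44], [-3.14, 3.14]. Speed limits (rad/s): [1.89, 1.89, 2.39, 2.57, 3.14, 3.14].

### API

Orientations are given as a rotation vector (axis times angle).
In Python, from plant import r, cams, finish_job gives the robot as it stands. The module is installed in compiled form; this text tells all that it offers.
- The arm moves only by the tool send_rows, never from a script. Its argument "rows" is a list of rows, each a list of 3 entries, a list of its own where there are three numbers: the finger opening in m, from 0 to 0.0854, then the shift along the tool's x, y, z in m, then the turn, a rotation vector about the tool's x, y, z in degrees. In form: [[claw, [x, y, z], [ax, ay, az]], ...]. A call has 1 to 10 rows; each row is the pose to reach, as a shift and turn from the pose commanded when the call began, along the tool's axes at that moment; what a row does not reach only later rows make up. A row lasts 1/8 s, in which the tool goes at most 62.5 mm and 10.7 degrees, less where a joint would pass 70% of its speed; a pose out of reach is approached as far as the arm can. A call with a gripper value outside its range is refused whole. The fingers move at their own pace and stop on an object; "newtons" is the grip in N (left out, the last holds). Time passes only in rows, so rows that repeat a pose let the fingers close. It gives the time, the measured TCP pose, the force, the opening and the grip force at its end, in the units of the state.
- r.observe(): the state, without advancing time (a new reading comes with each control period).
- cams.grab_frame(name): name is "scene" or "top"; returns the picture (400x640x3 uint8, red, green, blue); there is no depth.
- cams.camera_model(name): a dict with "mtx" (3x3 intrinsics, pixels), "k1" (the pictures are not rectified: a ray, as slopes to the right and down, at radius r is drawn at 1 + k1 r^2 times it, then the intrinsics apply), "R" (3x3) and "t" (3): a world point X has camera coordinates R X + t. Camera axes: x right, y down, z forward; pixel columns grow to the right and rows downward; lengths in m; the calibration is good to about 2 mm. A picture is of the moment at which its call begins. camera_model takes no time and is no camera call.
- finish_job(): hands the job in; it is judged then, once.
The state is a dict: "time": time; "qpos": joint angles; "qvel": joint speeds; "effort": joint torques, N m; "eef_pos": TCP position; "ee_rot": TCP orientation; "contact_force": force on the tool from outside, world axes, zero at the start; "wrist_torque": the same for the moment, N m; "opening": finger opening in m; "grasp_force": force on a finger pad.
Only numpy, scipy, OpenCV 4.12 (cv2) and the standard library are available. Lean on these libraries where they do the work, as an engineer would, in place of code of your own. Each camera call takes 0.05 s, during which the arm holds its last target. There are 200 camera calls.

### The job

Lift the measuring head off its parking pad and set it on the analyser so that its three ball feet sit fully home in the seat block: the blue-marked foot in the cone, the yellow-marked foot in the groove, the plain foot on the flat. Go gently and by feel, because the seat block is not exactly in the middle of the pan; when all three feet are home, bed the head in by pressing straight down on it until the sprung pan has sunk about half of its travel, never to its stop, then let go. Leave the head standing there and the other things on the bench alone.

Things in the scene. Friction and masses are not known exactly. Their poses are not given: they have to be found in the camera images.
- head: Measuring head, 0.4 to 0.6 kg: white disc 116 mm across on three steel posts (10 mm thick) ending in steel balls; on top a black grip bar 56 mm long (along the head's x), 22 mm wide (y), 36 mm high, centred. Origin: centre of the three feet, level with the undersides of the balls; z up. Disc from 75 to 107 mm, bar from 107 to 143 mm above the origin.
- cone_foot (a point): centre of the blue-marked foot's ball (6 mm radius), at x -21, y 36, z 6 mm in the head's frame. A blue spot on the disc's top and a blue collar on the post mark it.
- groove_foot (a point): centre of the yellow-marked foot's ball (6 mm radius), at x -21, y -36, z 6 mm in the head's frame. Yellow spot and collar.
- flat_foot (a point): centre of the plain foot's ball (6 mm radius), at x 42, y 0, z 6 mm in the head's frame. Gripped too loosely by the bar, the head pitches or turns between the pads when its feet are loaded.
- pad: Black round parking pad with a grey top, 170 mm across, 12 mm high, on which the head stands at the start. Origin: centre of its underside.
- analyser: White analyser, fixed: housing 210 mm (x) by 190 mm (y), 70 mm high; above it a dark round pan 172 mm across on a spring, its rim 100 mm up, with an aluminium seat block whose top face (the land) is 115 mm up while unloaded. Origin: centre of its underside; z up; front panel with green display towards its own -x.
- pan_mid (a point): Centre of the pan, at the height of the land; sinks with the pan. Axes as the analyser. The seat block was clamped by hand: it is shifted up to 9 mm along this x and up to 9 mm along this y, all three seats together, not turned. The shift is not reported (it can be seen roughly, or felt) and stays the same under load. Seated, the head's axes agree with these.
- cone_nominal (a point): Where the cone's mouth centre would be with no shift: -21, 36 mm from pan_mid, on the land. Brass, 45 degree walls, mouth 13 mm across, blue dot beside it. A ball on the land has its centre 6 mm above the land, home in the cone 2 mm. Within about 3 mm it finds the mouth, but weight alone may not bring it home (friction about 0.5): ease it sideways, the way the wall pushes it.
- groove_nominal (a point): Where the middle of the V groove would be with no shift: -21, -36 mm from pan_mid. 45 degree brass walls, 13 mm wide, 26 mm long along the analyser's y, yellow dot beside it; ball centre 2 mm above the land when home. The land around cone and groove is 44 mm (x) by 116 mm (y).
- flat_nominal (a point): Where the middle of the flat seat would be with no shift: 42, 0 mm from pan_mid, at land height. The seat itself is a pad 44 by 46 mm, 4 mm lower than the land, so that the plain foot's ball centre is also 2 mm above the land when home.
- pan (a joint): How far the sprung pan has sunk, m: 0 unloaded, 0.016 at its stop. Spring 1.6 N per mm (0.3 N to start); the head's weight alone sinks it about 3 mm, so half travel (8 mm) takes about 8 N more.
- weight: bystander: brass calibration weight, 32 mm across, 46 mm high; leave it alone
- crucible: bystander: white ceramic crucible, 44 mm across, 34 mm high; leave it alone
- beaker: bystander: glass beaker, 72 mm across, 95 mm high; leave it alone
- reagent: bystander: amber reagent jar, 60 mm across, 120 mm high; leave it alone
- wash: bystander: white bottle with red cap, 60 mm across, 160 mm high; leave it alone
- screwdriver: bystander: screwdriver lying on the bench; leave it alone
- dish: bystander: shallow glass dish, 90 mm across, 16 mm high; leave it alone
Not all that is in view belongs to the job. What is shaped like the head but orange or pink is not meant.

How it is judged:
On the way, in this order (a step that is already met when the one before it is completed fails the run):
1. the head is lifted clear of the pad (height (world z) of head above 0.045 m), for 0.1 s.
2. with all three feet home in their seats, the pan is pressed down more than 6.5 mm (z of each of cone_foot, groove_foot, flat_foot in the frame of pan_mid below 0.0034 m and horizontal distance between cone_foot and cone_nominal below 0.016 m and horizontal distance between groove_foot and groove_nominal below 0.016 m and horizontal distance between flat_foot and flat_nominal below 0.016 m and value of joint pan above 0.0065 m), for 0.2 s.
At the end, for the whole second after the job is handed in: The head stands still and released with all three ball centres less than 3.4 mm above the land of the seat block (2 mm is fully home) and within 16 mm of the nominal seats of the same name, upright within 0.05 rad, the pan carrying only the head's weight (sunk less than 5.5 mm) (z of each of cone_foot, groove_foot, flat_foot in the frame of pan_mid below 0.0034 m and horizontal distance between cone_foot and cone_nominal below 0.016 m and horizontal distance between groove_foot and groove_nominal below 0.016 m and horizontal distance between flat_foot and flat_nominal below 0.016 m and value of joint pan below 0.0055 m and angle between head's own z axis and vertical below 0.05 rad and linear speed of head below 0.01 m/s); the robot touches nothing.
It fails at once if the pan is pressed almost to its stop (sunk more than 14.5 mm) (value of joint pan above 0.0145 m).
It fails at once if the head is jammed or banged on the analyser (more than 30 N between them) (contact force between head and analyser above 30 N).
It fails at once if the head is tipped more than 0.4 rad (angle between head's own z axis and vertical above 0.4 rad).
It fails at once if a bystander is moved more than 20 mm (distance of any of weight, crucible, beaker, reagent, wash, screwdriver, dish from where it was at the start of the episode above 0.02 m).
It also fails if it takes over 67 s, if anything falls off the work surface, if the arm or the gripper's body presses on something with over 40 N, if the wrist force passes 120 N, or if a joint passes its speed limit or range.

## Working session

There is one attempt and no reset: what is moved stays moved. The work goes in short steps, Python scripts to look and compute and a tool call to move; the robot and the scene stay as the last step left them, time stands still between calls to the robot, and variables do not carry over. Pictures are saved under pics/ and viewed, at most 10 in all, crops included, and the job is handed in when it is done.

Besides the shell and the picture viewer there is one more tool, called after "Request:" in YAML: its name, and indented under it one key for each argument. send_rows: Moves the arm, as the interface text tells. Its arguments: {"type":"object","properties":{"rows":{"type":"array","items":{"type":"array"}},"newtons":{"type":"number"}},"required":["rows"]}

```bash
mkdir -p pics; python3 - <<'E'
from plant import r,cams
import cv2,numpy as np
for n in("scene","top"):
    cv2.imwrite(f"pics/{n}0.png",cams.grab_frame(n)[:,:,::-1])
    m=cams.camera_model(n);print(n,{k:np.round(v,4).tolist() for k,v in m.items()})
print(r.observe())
E
```

```text
scene {'mtx': [[386.2027, 0.0, 326.3648], [0.0, 386.2027, 200.1944], [0.0, 0.0, 1.0]], 'k1': -0.0329, 'R': [[-0.1636, 0.9865, 0.01], [0.5705, 0.1029, -0.8148], [-0.8048, -0.1276, -0.5797]], 't': [0.0718, -0.2447, 1.5192]}
top {'mtx': [[384.7905, 0.0, 320.5346], [0.0, 384.7905, 199.7249], [0.0, 0.0, 1.0]], 'k1': -0.0335, 'R': [[-0.0077, -0.9999, 0.0138], [-0.9918, 0.0059, -0.128], [0.1279, -0.0147, -0.9917]], 't': [0.001, 0.5427, 1.2098]}
{'time': 0.1, 'qpos': array([-1.26199372e+00,  2.13335551e-01, -3.49646223e-02,  1.32347608e+00,
       -2.90719233e-05,  1.57077928e+00]), 'qvel': array([ 0.00028006, -0.00106422,  0.00261056, -0.00077879, -0.00112155,
       -0.00079266]), 'effort': array([ 6.73561826e-04, -6.87248397e+01,  4.87803197e+01,  1.22747183e-02,
        9.26226085e-05, -3.44440295e-06]), 'eef_pos': array([ 0.1518639 , -0.47608101,  0.23086393]), 'ee_rot': array([-3.10326311e+00, -4.83019226e-01,  2.81745673e-04]), 'contact_force': array([-0.20463954,  0.50758586,  0.39018816]), 'wrist_torque': array([0.02896676, 0.00373123, 0.01344127]), 'grasp_force': 0.0, 'opening': 0.0852606742882881}
```

View pics/scene0.png

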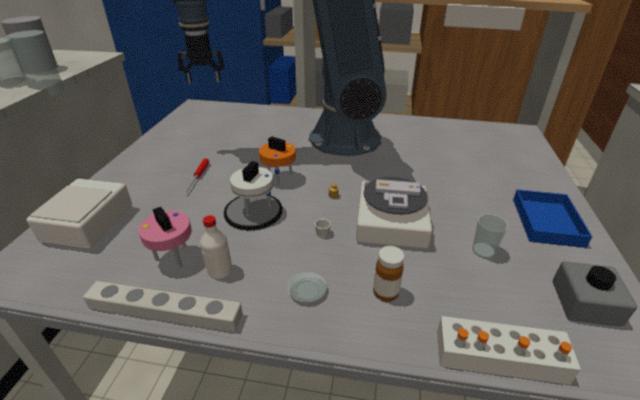

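View pics/top0.png

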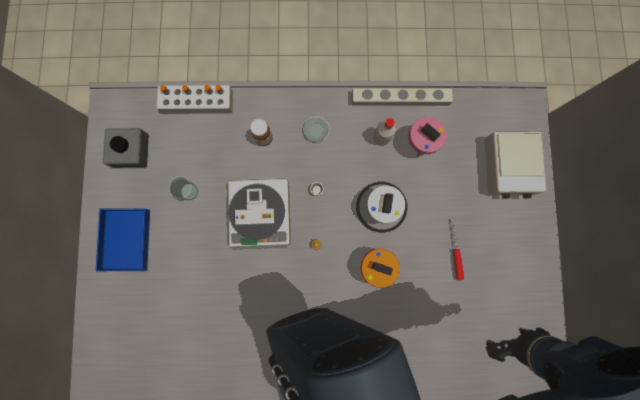

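The white disc (top 387,203; scene 252,181) is the head. The orange one (381,268) and the pink one (428,134) are decoys. The analyser is at top (259,212), with its display side down, towards the robot. Next I'll take close crops.

```bash
python3 - <<'E'
import cv2,numpy as np
i=cv2.imread("pics/top0.png")
a=i[170:250,345:425];b=i[172:252,220:300]
cv2.imwrite("pics/crop1.png",cv2.resize(np.hstack([a,b]),(800,400),interpolation=cv2.INTER_CUBIC))
s=cv2.imread("pics/scene0.png")
c=s[140:235,215:310];d=s[165:260,345:440]
cv2.imwrite("pics/crop2.png",cv2.resize(np.hstack([c,d]),(800,400),interpolation=cv2.INTER_CUBIC))
E
```

```text
(no output)
```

View pics/crop1.png

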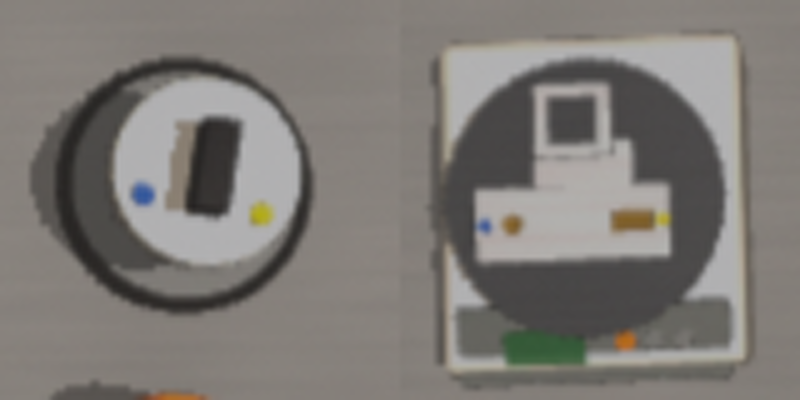

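View pics/crop2.png

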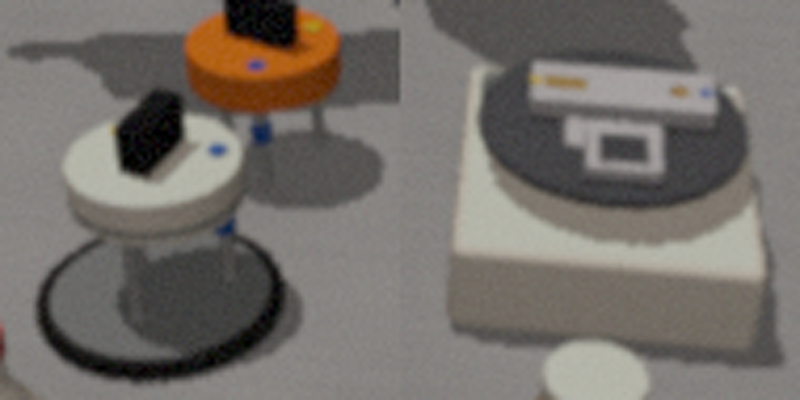

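```bash
cat > h.py <<'E'
from plant import r,cams
import cv2,numpy as np
from scipy.spatial.transform import Rotation as Ro
def w(n,px,z):
    m=cams.camera_model(n);R=np.array(m["R"]);t=np.array(m["t"])
    p=cv2.undistortPoints(np.array([[px]],float),np.array(m["mtx"]),np.array([m["k1"],0,0,0,0.]))[0,0]
    d=R.T@np.array([*p,1]);c=-R.T@t
    return (c+d*(z-c[2])/d[2])
E
cat > m.py <<'E'
from h import *
T=lambda x,y,o:((x+.5)/5-.5+o[0],(y+.5)/5-.5+o[1])
S=lambda x,y,o:((x+.5)/4.2105-.5+o[0],(y+.5)/4.2105-.5+o[1])
H=(345,170);A=(220,172);P={}
def s(k,n,px,z): P[k]=w(n,px,z)[:2]; print(k,n,np.round(P[k]*1000,1))
for k,x,y in(("bar1",202,117),("bar2",242,119),("bar3",228,216),("bar4",187,212)): s(k,"top",T(x,y,H),.155)
b=np.mean([P["bar%d"%i] for i in(1,2,3,4)],0);d=P["bar1"]+P["bar2"]-P["bar3"]-P["bar4"];print("barc",b*1000,np.degrees(np.arctan2(d[1],d[0])),np.linalg.norm(d)/2)
s("blue","top",T(143,194,H),.119);s("yel","top",T(262,214,H),.119);s("disc","top",T(208,172,H),.119);s("padc","top",T(184,185,H),.012)
d=P["yel"]-P["blue"];print("head yaw from spots",np.degrees(np.arctan2(d[0],-d[1])),np.linalg.norm(d))
s("blueS","scene",S(218,150,(215,140)),.119);s("yelS","scene",S(113,130,(215,140)),.119)
for n,f,o,l in(("top",T,A,[("cone",112,224,.115),("groove",233,220,.115),("flat",172,119,.111),("pan",185,198,.1),("h1",43,45,.07),("h2",340,35,.07),("h3",347,361,.07),("h4",46,372,.07)]),("scene",S,(345,165),[("coneS",280,91,.115),("grooveS",167,82,.115),("flatS",225,148,.111),("panS",214,127,.1)])):
    for k,x,y,z in l: s(k,n,f(x,y,o),z)
for a,c in(("cone","groove"),("coneS","grooveS")):
    d=P[c]-P[a];print("yaw",np.degrees(np.arctan2(d[0],-d[1])),np.linalg.norm(d))
hc=np.mean([P["h%d"%i] for i in(1,2,3,4)],0);print("housing c",hc, P["h1"]-P["h4"],P["h2"]-P["h3"],P["h1"]-P["h2"])
E
python3 m.py
```

```text
bar1 top [ 546.  -190.4]
bar2 top [ 544.7 -213.9]
bar3 top [ 487.6 -203.9]
bar4 top [ 490.1 -180. ]
barc [ 517.09029875 -197.04142074] -10.250370369798512 0.05746008806987776
blue top [ 504.6 -160. ]
yel top [ 492.  -231.6]
disc top [ 517.7 -199.7]
padc top [ 521.6 -203.6]
head yaw from spots -9.95974155470474 0.07277230439573766
blueS scene [ 506.8 -157.4]
yelS scene [ 494.8 -233.5]
cone top [483.3 234.8]
groove top [485.3 162.1]
flat top [547.3 200.3]
pan top [500.2 193.4]
h1 top [600.8 289. ]
h2 top [606.2 101.4]
h3 top [401.2  96.5]
h4 top [395.6 282.6]
coneS scene [485.  236.4]
grooveS scene [487.4 165. ]
flatS scene [548.9 203.1]
panS scene [511. 197.]
yaw 1.5553040623129735 0.07267295693396729
yaw 1.9176225079317926 0.07150268223120688
housing c [0.50096489 0.19237713] [0.20520457 0.00645245] [0.20494477 0.00495911] [-0.0053347   0.18756494]
```

The crops show the white head with its blue (143,194) and yellow (262,214) spots. The seat block has its cone at (512,224) and groove at (633,220). All the measured sizes agree with the description (72 mm foot spacing, 57 mm bar), so:
- Head: at (518,-198) mm, yaw -10°.
- Seats: centred near (506,200) mm, yaw about 1.6°.

```bash
cat >> h.py <<'E'
def go(x,y,z,yaw):
    "tool-frame shift/turn to world xyz; yaw = direction of tool y's line minus 90, deg"
    o=r.observe();R=Ro.from_rotvec(o["ee_rot"]);best=None
    for k in(0,180):
        a=np.radians(yaw+k);Y=np.array([-np.sin(a),np.cos(a),0]);Z=np.array([0,0,-1.]);X=np.cross(Y,Z)
        v=(R.inv()*Ro.from_matrix(np.c_[X,Y,Z])).as_rotvec(degrees=True)
        if best is None or np.linalg.norm(v)<np.linalg.norm(best): best=v
    print("t",o["time"],"shift mm",np.round(R.inv().apply(np.array([x,y,z])-o["eef_pos"])*1000,1),"turn",np.round(best,1),"j6",np.round(o["qpos"],2),"tool y",np.round(R.as_matrix()[:,1],3))
E
python3 -c "
from h import *
go(.518,-.198,.231,-10)"
```

```text
t 0.1 shift mm [ 433.3 -153.6    0. ] turn [-0.1  0.  27.7] j6 [-1.26  0.21 -0.03  1.32 -0.    1.57] tool y [ 0.304 -0.953 -0.001]
```

Request:
send_rows:
  rows:
    - [0.085,[0.052,-0.018,0],[0,0,3.5]]
    - [0.085,[0.104,-0.037,0],[0,0,7]]
    - [0.085,[0.156,-0.055,0],[0,0,10]]
    - [0.085,[0.208,-0.074,0],[0,0,14]]
    - [0.085,[0.26,-0.092,0],[0,0,17]]
    - [0.085,[0.312,-0.111,0],[0,0,20]]
    - [0.085,[0.364,-0.129,0],[0,0,23]]
    - [0.085,[0.416,-0.148,0],[0,0,26]]
    - [0.085,[0.433,-0.154,0],[0,0,27.7]]
    - [0.085,[0.433,-0.154,0],[0,0,27.7]]
  newtons: 60

```text
time: 1.35
eef_pos: [0.5182, -0.1971, 0.2306]
ee_rot: [-3.13, 0.271, 0.002]
contact_force: [-0.4, 0.7, -0.2]
opening: 0.0849
grasp_force: 0.0
```

```bash
python3 -c "
from h import *
go(.518,-.198,.123,-10)
a=cams.grab_frame('scene')[90:220,190:330,::-1]
b=cams.grab_frame('top')[150:280,315:455,::-1]
cv2.imwrite('pics/c3.png',cv2.resize(np.hstack([a,b]),(800,371),interpolation=cv2.INTER_CUBIC))"
```

```text
t 1.35 shift mm [  0.    1.  107.6] turn [-0.   0.1  0.1] j6 [-0.36  0.33  0.12  1.36  0.    2.95] tool y [-0.172 -0.985 -0.   ]
```

View pics/c3.png

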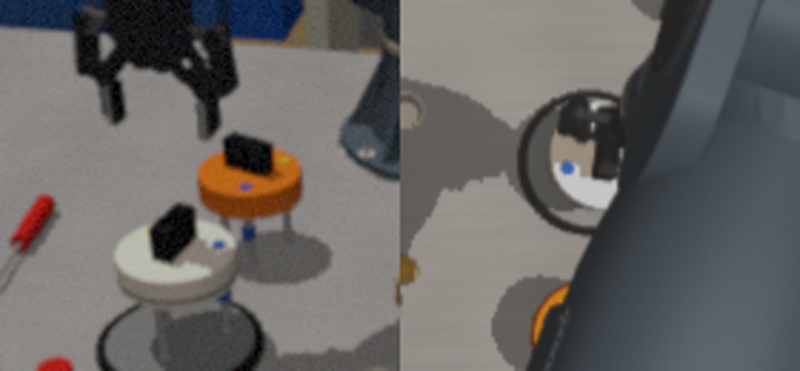

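The fingers are above the white head, with the decoy clear. At the analyser, joint 6 would pass its limit in this orientation, so I'll flip the tool by 180° first.

Request:
send_rows:
  rows:
    - [0.085,[0,0,0.01],[0,0,-10]]
    - [0.085,[0,0,0.02],[0,0,-20]]
    - [0.085,[0,0,0.02],[0,0,-30]]
    - [0.085,[0,0,0.02],[0,0,-40]]
    - [0.085,[0,0,0.02],[0,0,-50]]
    - [0.085,[0,0,0.02],[0,0,-60]]
    - [0.085,[0,0,0.02],[0,0,-70]]
    - [0.085,[0,0,0.02],[0,0,-80]]
    - [0.085,[0,0,0.02],[0,0,-90]]

```text
time: 2.58
eef_pos: [0.5168, -0.199, 0.2115]
ee_rot: [2.402, 2.025, -0.0]
contact_force: [-0.1, -1.0, -0.0]
opening: 0.085
grasp_force: 0.0
```

Request:
send_rows:
  rows:
    - [0.085,[0,0,0],[0,0,-10]]
    - [0.085,[0,0,0],[0,0,-20]]
    - [0.085,[0,0,0],[0,0,-30]]
    - [0.085,[0,0,0],[0,0,-40]]
    - [0.085,[0,0,0],[0,0,-50]]
    - [0.085,[0,0,0],[0,0,-60]]
    - [0.085,[0,0,0],[0,0,-70]]
    - [0.085,[0,0,0],[0,0,-80]]
    - [0.085,[0,0,0],[0,0,-90]]
    - [0.085,[0,0,0],[0,0,-90]]

```text
time: 3.82
eef_pos: [0.517, -0.1988, 0.2115]
ee_rot: [0.277, 3.129, -0.0]
contact_force: [-0.2, 0.2, 0.5]
opening: 0.0848
grasp_force: 0.0
```

```bash
python3 -c "
from h import *
go(.518,-.198,.123,-10)"
```

```text
t 3.825 shift mm [-0.9  1.  88.5] turn [-0.   0.  -0.1] j6 [-0.37  0.33  0.07  1.31 -0.   -0.19] tool y [ 0.176  0.984 -0.   ]
```

Request:
send_rows:
  rows:
    - [0.085,[-0.001,0.001,0.025],[0,0,0]]
    - [0.085,[-0.001,0.001,0.05],[0,0,0]]
    - [0.085,[-0.001,0.001,0.07],[0,0,0]]
    - [0.085,[-0.001,0.001,0.08],[0,0,0]]
    - [0.085,[-0.001,0.001,0.087],[0,0,0]]
    - [0.085,[-0.001,0.001,0.087],[0,0,0]]

```text
time: 4.58
eef_pos: [0.5188, -0.1973, 0.1244]
ee_rot: [-0.276, -3.129, -0.0]
contact_force: [0.2, -0.3, -0.1]
opening: 0.085
grasp_force: 0.0
```

Request:
send_rows:
  rows:
    - [0.03,[0,0,0],[0,0,0]]
    - [0.03,[0,0,0],[0,0,0]]
    - [0.03,[0,0,0],[0,0,0]]
    - [0.015,[0,0,0],[0,0,0]]
    - [0.01,[0,0,0],[0,0,0]]
    - [0.01,[0,0,0],[0,0,0]]
    - [0.01,[0,0,0],[0,0,0]]
  newtons: 60

```text
time: 5.45
eef_pos: [0.519, -0.1972, 0.1246]
ee_rot: [0.274, 3.129, -0.0]
contact_force: [-1.0, 0.2, 5.0]
opening: 0.0211
grasp_force: 58.8
```

Request:
send_rows:
  rows:
    - [0.01,[0,0,0],[0,0,0]]
    - [0.01,[0,0,-0.005],[0,0,0]]
    - [0.01,[0,0,-0.02],[0,0,0]]
    - [0.01,[0,0,-0.05],[0,0,0]]
    - [0.01,[0,0,-0.09],[0,0,0]]
    - [0.01,[0,0,-0.13],[0,0,0]]
    - [0.01,[0,0,-0.16],[0,0,0]]
    - [0.01,[0,0,-0.175],[0,0,0]]
    - [0.01,[0,0,-0.175],[0,0,0]]
    - [0.01,[0,0,-0.175],[0,0,0]]
  newtons: 100

```text
time: 6.7
eef_pos: [0.5186, -0.1971, 0.2987]
ee_rot: [-0.274, -3.129, -0.0]
contact_force: [-0.4, 0.1, -5.5]
opening: 0.0203
grasp_force: 98.2
```

```bash
python3 -c "
from h import *
go(.506,.200,.299,1.6);print(r.observe()['wrist_torque'])"
```

```text
t 6.7 shift mm [ 8.140e+01  3.889e+02 -1.000e-01] turn [  0.   -0.  -11.6] j6 [-0.36  0.34  0.3   1.53 -0.   -0.19] tool y [0.174 0.985 0.   ]
[-0.01214488 -0.01267326 -0.02459043]
```

Request:
send_rows:
  rows:
    - [0.01,[0.003,0.015,0],[0,0,0]]
    - [0.01,[0.011,0.05,0],[0,0,-1.5]]
    - [0.01,[0.021,0.1,0],[0,0,-3]]
    - [0.01,[0.031,0.15,0],[0,0,-4.5]]
    - [0.01,[0.042,0.2,0],[0,0,-6]]
    - [0.01,[0.052,0.25,0],[0,0,-7.5]]
    - [0.01,[0.063,0.3,0],[0,0,-9]]
    - [0.01,[0.072,0.345,0],[0,0,-10.5]]
    - [0.01,[0.079,0.375,0],[0,0,-11.6]]
    - [0.01,[0.0814,0.389,0],[0,0,-11.6]]

```text
time: 7.95
eef_pos: [0.5053, 0.2019, 0.2988]
ee_rot: [0.047, -3.14, 0.0]
contact_force: [-0.5, -0.3, -4.9]
opening: 0.0207
grasp_force: 98.7
```

Request:
send_rows:
  rows:
    - [0.01,[0,0,0.02],[0,0,0]]
    - [0.01,[0,0,0.035],[0,0,0]]
    - [0.01,[0,0,0.035],[0,0,0]]
    - [0.01,[0,0,0.035],[0,0,0]]

```text
time: 8.45
eef_pos: [0.5063, 0.1998, 0.2649]
ee_rot: [-0.043, 3.141, 0.0]
contact_force: [0.4, 0.1, -6.2]
opening: 0.0207
grasp_force: 98.5
```

```bash
python3 -c "
from h import *
go(.506,.200,.250,1.6)
a=cams.grab_frame('scene')[110:250,330:470,::-1]
b=cams.grab_frame('top')[140:280,190:330,::-1]
cv2.imwrite('pics/c4.png',cv2.resize(np.hstack([a,b]),(800,400),interpolation=cv2.INTER_CUBIC))
print(r.observe()['contact_force'],r.observe()['wrist_torque'])"
```

```text
t 8.45 shift mm [ 0.3  0.2 14.9] turn [ 0.  0. -0.] j6 [ 0.38  0.3   0.17  1.44 -0.    0.35] tool y [-0.027  1.     0.   ]
[ 0.25584583  0.91370066 -4.57196693] [ 0.00363291 -0.0296625  -0.02229154]
```

View pics/c4.png

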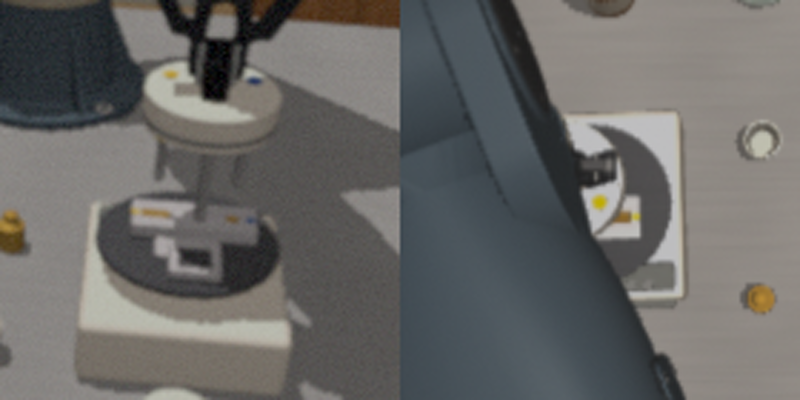

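```bash
python3 -c "
from h import *
S=lambda x,y:((x+.5)/2.857-.5+330,(y+.5)/2.857-.5+110)
T=lambda x,y:((x+.5)/2.857-.5+190,(y+.5)/2.857-.5+140)
b=w('scene',S(254,81),.2594);y=w('scene',S(170,73),.2594);d=y-b
print(b,y,np.linalg.norm(d),np.degrees(np.arctan2(d[0],-d[1])),(b+y)/2)
print('top yel',w('top',T(600-400,203),.2594),'groove',w('top',T(627-400,217),.115))
print(w('scene',S(232,219),.115),w('scene',S(155,212),.115))"
```

```text
[0.48964268 0.23507948 0.2594    ] [0.48762694 0.16326768 0.2594    ] 0.07184009188858916 -1.607852376695622 [0.48863481 0.19917358 0.2594    ]
top yel [0.48551025 0.16108065 0.2594    ] groove [0.48512536 0.15333139 0.115     ]
[0.48556202 0.23579126 0.115     ] [0.48645567 0.16398425 0.115     ]
```

Request:
send_rows:
  rows:
    - [0.01,[0,0,0.012],[0,0,0]]
    - [0.01,[0,0,0.024],[0,0,0]]
    - [0.01,[0,0,0.032],[0,0,0]]
    - [0.01,[0,0,0.033],[0,0,0]]
    - [0.01,[0,0,0.033],[0,0,0]]

```text
time: 9.18
eef_pos: [0.5063, 0.2, 0.2315]
ee_rot: [-0.044, 3.141, 0.0]
contact_force: [-0.9, 0.6, -4.7]
opening: 0.021
grasp_force: 98.9
```

Request:
send_rows:
  rows:
    - [0.01,[0,0,0.001],[0,0,0]]
    - [0.01,[0,0,0.002],[0,0,0]]
    - [0.01,[0,0,0.003],[0,0,0]]
    - [0.01,[0,0,0.003],[0,0,0]]

```text
time: 9.68
eef_pos: [0.5062, 0.2, 0.2282]
ee_rot: [0.044, -3.141, 0.0]
contact_force: [0.6, -0.6, -4.5]
opening: 0.0207
grasp_force: 98.9
```

Request:
send_rows:
  rows:
    - [0.01,[0,0,0.001],[0,0,0]]
    - [0.01,[0,0,0.002],[0,0,0]]
    - [0.01,[0,0,0.003],[0,0,0]]
    - [0.01,[0,0,0.003],[0,0,0]]

```text
time: 10.18
eef_pos: [0.5062, 0.2, 0.2252]
ee_rot: [0.044, -3.141, -0.0]
contact_force: [0.1, 0.2, -4.7]
opening: 0.0206
grasp_force: 98.9
```

Request:
send_rows:
  rows:
    - [0.01,[0,0,0.001],[0,0,0]]
    - [0.01,[0,0,0.001],[0,0,0]]

```text
time: 10.42
eef_pos: [0.5062, 0.2001, 0.2243]
ee_rot: [0.044, -3.141, -0.0]
contact_force: [-0.0, 0.7, -3.0]
opening: 0.0204
grasp_force: 99.0
```

```bash
cat > o.py <<'E'
from plant import r
o=r.observe();print(o["contact_force"].round(2),o["wrist_torque"].round(3),o["eef_pos"].round(4))
E
python3 o.py
```

```text
[-0.04  0.71 -2.96] [0.155 0.141 0.001] [0.5062 0.2001 0.2243]
```

Request:
send_rows:
  rows:
    - [0.01,[0,0,0.001],[0,0,0]]
    - [0.01,[0,0,0.001],[0,0,0]]

```text
time: 10.68
eef_pos: [0.5062, 0.2001, 0.2233]
ee_rot: [0.044, -3.141, -0.0]
contact_force: [0.1, 1.1, -1.8]
opening: 0.0205
grasp_force: 99.2
```

```bash
python3 o.py
```

```text
[ 0.09  1.14 -1.77] [ 0.25   0.312 -0.004] [0.5062 0.2001 0.2233]
```

Request:
send_rows:
  rows:
    - [0.01,[0,0,0.001],[0,0,0]]
    - [0.01,[0,0,0.001],[0,0,0]]

```text
time: 10.92
eef_pos: [0.5062, 0.2001, 0.2223]
ee_rot: [0.044, -3.141, -0.0]
contact_force: [-1.7, -0.0, -1.3]
opening: 0.0205
grasp_force: 99.3
```

```bash
python3 o.py
```

```text
[-1.68 -0.05 -1.32] [0.317 0.427 0.018] [0.5062 0.2001 0.2223]
```

Contact began 1 mm above home. The cone wall pushes the head towards -x/+y, so I'll ease it that way (tool +x, +y).

Request:
send_rows:
  rows:
    - [0.01,[0.0004,0.0002,0],[0,0,0]]
    - [0.01,[0.0008,0.0004,0],[0,0,0]]
    - [0.01,[0.0008,0.0004,0],[0,0,0]]

```text
time: 11.3
eef_pos: [0.5055, 0.2004, 0.2223]
ee_rot: [-0.044, 3.141, -0.0]
contact_force: [0.0, 0.6, -2.2]
opening: 0.0204
grasp_force: 99.3
```

```bash
python3 o.py
```

```text
[ 0.04  0.6  -2.15] [0.136 0.295 0.024] [0.5055 0.2004 0.2223]
```

Request:
send_rows:
  rows:
    - [0.01,[0.0004,0.0002,0],[0,0,0]]
    - [0.01,[0.0008,0.0004,0],[0,0,0]]
    - [0.01,[0.0008,0.0004,0],[0,0,0]]

```text
time: 11.68
eef_pos: [0.5048, 0.2007, 0.2223]
ee_rot: [-0.044, 3.141, -0.0]
contact_force: [1.0, -0.0, -3.0]
opening: 0.0205
grasp_force: 99.2
```

```bash
python3 o.py
```

```text
[ 0.99 -0.04 -3.03] [-0.173 -0.292  0.13 ] [0.5048 0.2007 0.2223]
```

Request:
send_rows:
  rows:
    - [0.01,[-0.0003,-0.0003,0],[0,0,0]]
    - [0.01,[-0.0003,-0.0003,0.0005],[0,0,0]]
    - [0.01,[-0.0003,-0.0003,0.001],[0,0,0]]
    - [0.01,[-0.0003,-0.0003,0.001],[0,0,0]]

```text
time: 12.18
eef_pos: [0.505, 0.2005, 0.2213]
ee_rot: [-0.044, 3.141, 0.0]
contact_force: [1.0, 2.0, -1.0]
opening: 0.0209
grasp_force: 99.4
```

```bash
python3 o.py
```

```text
[ 0.95  2.01 -1.04] [ 0.292 -0.071  0.074] [0.505  0.2005 0.2213]
```

Request:
send_rows:
  rows:
    - [0.01,[0,0,0.0005],[0,0,0]]
    - [0.01,[0,0,0.001],[0,0,0]]
    - [0.01,[0,0,0.001],[0,0,0]]

```text
time: 12.55
eef_pos: [0.505, 0.2005, 0.2204]
ee_rot: [-0.044, 3.141, 0.0]
contact_force: [1.3, 1.5, 0.6]
opening: 0.0206
grasp_force: 99.6
```

```bash
python3 o.py
```

```text
[1.34 1.54 0.63] [ 0.396 -0.057  0.051] [0.505  0.2005 0.2204]
```

Request:
send_rows:
  rows:
    - [0.01,[0,0.0003,0],[0,0,0]]
    - [0.01,[0,0.0006,0],[0,0,0]]
    - [0.01,[0,0.0006,0],[0,0,0]]

```text
time: 12.92
eef_pos: [0.505, 0.2008, 0.2203]
ee_rot: [-0.043, 3.141, -0.001]
contact_force: [-0.1, -2.6, -0.0]
opening: 0.0205
grasp_force: 99.6
```

```bash
python3 o.py
```

```text
[-0.07 -2.63 -0.  ] [-0.486 -0.158  0.074] [0.505  0.2008 0.2203]
```

Request:
send_rows:
  rows:
    - [0.01,[0,-0.0001,0.0005],[0,0,0]]
    - [0.01,[0,-0.0002,0.001],[0,0,0]]
    - [0.01,[0,-0.0002,0.0015],[0,0,0]]
    - [0.01,[0,-0.0002,0.0015],[0,0,0]]

```text
time: 13.42
eef_pos: [0.505, 0.2008, 0.2189]
ee_rot: [-0.044, 3.141, -0.0]
contact_force: [0.6, -1.7, 2.6]
opening: 0.0202
grasp_force: 99.9
```

```bash
python3 o.py
```

```text
[ 0.59 -1.72  2.57] [-0.467 -0.114  0.119] [0.505  0.2008 0.2189]
```

Force and height agree with all feet home (4.4 mm sink by force, 4.6 mm by height). Pressing to about 8 mm.

Request:
send_rows:
  rows:
    - [0.01,[0,-0.0002,0.0005],[0,0,0]]
    - [0.01,[0,-0.0002,0.001],[0,0,0]]
    - [0.01,[0,-0.0002,0.0015],[0,0,0]]
    - [0.01,[0,-0.0002,0.002],[0,0,0]]
    - [0.01,[0,-0.0002,0.0025],[0,0,0]]
    - [0.01,[0,-0.0002,0.003],[0,0,0]]
    - [0.01,[0,-0.0002,0.0035],[0,0,0]]
    - [0.01,[0,-0.0002,0.0035],[0,0,0]]
    - [0.01,[0,-0.0002,0.0035],[0,0,0]]
    - [0.01,[0,-0.0002,0.0035],[0,0,0]]

```text
time: 14.68
eef_pos: [0.5051, 0.2008, 0.2156]
ee_rot: [-0.044, 3.141, 0.0]
contact_force: [-0.1, -1.3, 8.5]
opening: 0.0209
grasp_force: 100.5
```

```bash
python3 o.py
```

```text
[-0.09 -1.3   8.52] [-0.331  0.122  0.067] [0.5051 0.2008 0.2156]
```

Request:
send_rows:
  rows:
    - [0.01,[0,-0.0001,-0.001],[0,0,0]]
    - [0.01,[0,-0.0002,-0.002],[0,0,0]]
    - [0.01,[0,-0.0002,-0.003],[0,0,0]]
    - [0.01,[0,-0.0002,-0.004],[0,0,0]]
    - [0.01,[0,-0.0002,-0.0047],[0,0,0]]
    - [0.01,[0,-0.0002,-0.0047],[0,0,0]]

```text
time: 15.42
eef_pos: [0.5049, 0.2006, 0.2199]
ee_rot: [0.044, -3.141, -0.0]
contact_force: [0.8, 0.9, 1.8]
opening: 0.0207
grasp_force: 99.7
```

```bash
python3 o.py
```

```text
[0.76 0.89 1.84] [ 0.344 -0.213  0.142] [0.5049 0.2006 0.2199]
```

Request:
send_rows:
  rows:
    - [0.01,[0,0,0],[0,0,0]]
    - [0.01,[0,0,0],[0,0,0]]
    - [0.025,[0,0,0],[0,0,0]]
    - [0.03,[0,0,0],[0,0,0]]
    - [0.05,[0,0,0],[0,0,0]]
    - [0.07,[0,0,0],[0,0,0]]
    - [0.07,[0,0,0],[0,0,0]]
  newtons: 20

```text
time: 16.3
eef_pos: [0.5049, 0.2005, 0.22]
ee_rot: [-0.044, 3.141, -0.0]
contact_force: [-0.2, -0.1, 0.1]
opening: 0.0699
grasp_force: 0.0
```

Request:
send_rows:
  rows:
    - [0.07,[0,0,-0.005],[0,0,0]]
    - [0.07,[0,0,-0.015],[0,0,0]]
    - [0.07,[0,0,-0.03],[0,0,0]]
    - [0.07,[0,0,-0.05],[0,0,0]]
    - [0.07,[0,0,-0.08],[0,0,0]]
    - [0.07,[0,0,-0.11],[0,0,0]]
    - [0.07,[0,0,-0.12],[0,0,0]]

```text
time: 17.18
eef_pos: [0.5054, 0.2007, 0.3424]
ee_rot: [-0.044, 3.138, 0.002]
contact_force: [0.7, -0.2, 0.3]
opening: 0.0696
grasp_force: 0.0
```

```bash
python3 -c "
from h import *
a=cams.grab_frame('scene')[110:250,330:470,::-1]
b=cams.grab_frame('top')[140:280,190:330,::-1]
cv2.imwrite('pics/c5.png',cv2.resize(np.hstack([a,b]),(800,400),interpolation=cv2.INTER_CUBIC))"; python3 o.py
```

```text
[-0.54  0.08 -0.85] [ 0.002 -0.004  0.015] [0.5054 0.2007 0.341 ]
```

View pics/c5.png

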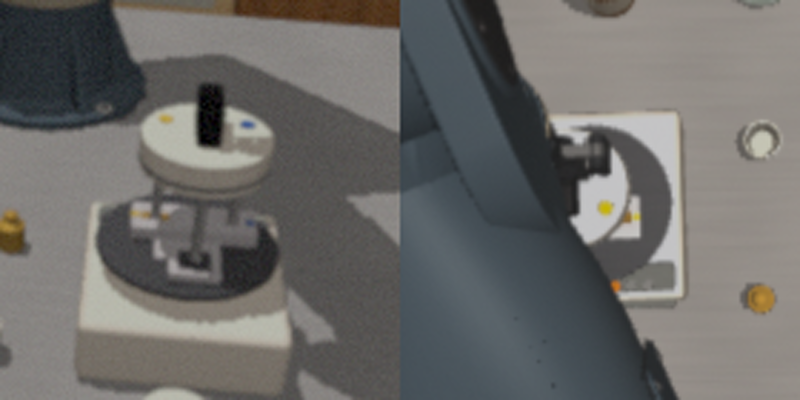

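The image shows the head standing level on the seat block and released: blue spot (247,125), yellow spot (166,119), plain foot inside the flat seat's frame (192,258). Handing in.

```bash
python3 -c "
from plant import finish_job
print(finish_job())"
```

```text
the job is handed in; nothing more can be done
None
```

I set the head on the analyser, pressed the pan down to about 8 mm, released it and handed the job in at about 17 s. Force and height readings put all three feet home to within about 0.3 mm; the hand-in returned no verdict.

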